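Wedge a circuit board tight in its assembly jig

TASK

Take the small mallet from the grey mat and with it tap the wooden wedge along its slot in the jig, gently, until it stops moving forward and the jaw grips the circuit board tightly. Touch the wedge only with the mallet, leave the other things where they are, then lay the mallet flat back on the mat and let go.

Things in the scene. Friction and masses are not known exactly. Their poses are not given: they have to be found in the camera images.
- jig: assembly jig fixed on the desk; black base plate 12 mm thick, origin on the desk under it, z up. +y: the way the wedge is driven; +x: the way the jaw closes. Plate spans x -100..115, y -130..90 mm. An aluminium abutment (x -95..-70, y -25..75 mm, top 42 mm over the desk) is the near wall of the wedge slot. Before the slot (y below -25 mm) only the wedge stands on the plate.
- jaw: sliding aluminium jaw of the jig, the slanted far wall of the wedge slot: over y -25..75 mm of the jig, top 41 mm over the desk. Its frame is the jig's, 12.5 mm higher. It slides along the jig's +x by 2 to 7 mm until the board, which lies loosely, is gripped against a fixed fence beyond it, whose place varies; it has friction and stays where it is left.
- wedge: wooden wedge lying on the base plate in the slot: 100 mm long, 30 mm high (12 to 42 mm over the desk), in plan 32 mm wide at the butt, 12 mm at the thin end. Origin at the centre of its underside, +y towards the thin end, which is the way to drive it. It slides freely for 5 to 20 mm, then shoves the jaw for 10 to 35 mm (8 to 15 N; 5 mm of wedge closes the jaw 1 mm), then stops.
- wedge_butt (a point): centre of the wedge's butt face (32 x 30 mm), the face to strike, square to the wedge's y. Where the wedge stops varies too much to be told from poses; home means that pushes of about 20 N move it forward by less than 1 mm more; pushes or blows over 40 N crack the board. At home the butt still stands at least 8 mm out of the slot.
- board: blue circuit board on an aluminium plate, 90 x 110 mm, 11 mm thick plus components, lying flat on the jig's base plate between jaw and fence; origin at the centre of its underside.
- mallet: small mallet, 0.2 to 0.4 kg, lying flat on the mat. Black head 34 x 34 x 90 mm with white ends; its length is the y axis, striking faces at y = +-45 mm. Origin at the centre of the head's underside. A 16 mm round handle leaves the head's middle along -x at z = 17 mm and ends 202 mm out in a 34 mm pommel. The head can be gripped across its 34 mm width beside the handle (e.g. y = -28 mm).
- mat: grey desk mat, fixed, 340 mm (its x) by 260 mm (its y), 2 mm thick; origin at the centre of its underside.
- header: black pin strip, 10 x 30 mm, on the mat; leave alone. Origin at its underside.
- connector: white connector block 18 x 30 x 10 mm on the mat; leave alone. Origin at its underside.
- spool: solder spool, 56 mm across, 38 mm tall; leave alone. Origin at its underside.
- driver: screwdriver lying on the desk; leave alone.
- helper: helping-hands stand, base 80 x 60 mm; leave alone. Origin at its underside.
- mug: white mug, 80 mm across, 90 mm tall; leave alone. Origin at its underside.
- flux: small bottle, 40 mm across, 85 mm tall; leave alone. Origin at its underside.
Mind the look-alikes: they are no part of the job. Of the things like the wedge, leave any that is pink; of the rest the smaller one is meant.

How it is judged:
By the outcome, as a careful person would: the job done as asked, in the order asked, and still so for the second after the job is handed in, with the robot touching nothing.
It also fails if it takes over 56 s, if anything falls off the work surface, if the arm or the gripper's body presses on something with over 40 N, if the wrist force passes 120 N, or if a joint passes its speed limit or range.

ROBOT

A 7-joint arm with a two-finger parallel gripper is mounted at the origin on the work surface. World frame = base frame: x ahead of the robot, y to its left, z up, the work surface at z = 0. Lengths are in m, angles in degrees, forces in N, time in s.
With the tool pointing down it reaches from about 0.425 to 0.95 m from the base axis. Payload 16.7 kg.
Tool frame: the origin (TCP) lies midway between the tips of the shut fingers; the grasp point (between the pads) lies grip_depth behind it (grip_depth is the distance from the TCP to the grasp point, in m); z points along the fingers, y is the line along which they close (so a half turn about z gives the same grasp; the last joint's range is limited). The gripper opens to 94 mm and grips with 3 to 60 N. Pads are 16 mm wide; open, the fingers measure 119 mm over their backs; the gripper's body (75 mm by 177 mm) begins 78 mm behind the grasp point.
Start: joints at [60.132, 24.414, 4.234, 92.017, -1.954, 63.644, -3.845], TCP at [0.245, -0.629, 0.168] pointing down, gripper open.
Joint ranges: [-163.25, 163.25], [-28.42, 122.38], [-70.27, 78.77], [12.13, 141.07], [-58.53, 238.53], [9.26, 117.41], [-156.51, 156.51]. Speed limits (degrees/s): [108.29, 108.29, 136.94, 136.94, 172.46, 172.46, 172.46].

INTERFACE

Orientations are given as a 3x3 rotation matrix whose columns are the frame's x, y, z axes.
In Python, from station import sense, get_image, camera_model, finish_job, grip_depth gives the robot as it stands.
- The arm moves only by the tool servo_tool, never from a script. Its argument "rows" is a list of rows, each a list of 7 numbers: the finger opening in mm, from 0 to 94, then the shift along the world's x, y, z in mm, then the turn, a rotation vector about the world's x, y, z in rad. In form: [[grip, tx, ty, tz, wx, wy, wz], ...]. A call has 1 to 8 rows; each row is the pose to reach, as a shift and turn from the pose commanded when the call began; what a row does not reach only later rows make up. A row lasts 1/10 s, in which the tool goes at most 50 mm and 8.59 degrees, less where a joint would pass 70% of its speed; a pose out of reach is approached as far as the arm can. A call with a gripper value outside its range is refused whole. The fingers move at their own pace and stop on an object; the grip force is fixed at half the most. Time passes only in rows, so rows that repeat a pose let the fingers close. It gives the time, the measured TCP pose, the force, the opening and the grip force at its end, in the units of the state.
- sense(): the state, without advancing time (a new reading comes with each control period).
- get_image(name): name is "scene" or "top" or "wrist"; returns (picture, depth): 400x640x3 uint8, red, green, blue; 400x640 float32, m along the optical axis (not along the pixel's ray), 0 where there is no reading.
- camera_model(name): a dict with "fx", "fy", "cx", "cy" (pixels), "camera_from_world" (4x4, takes a point from world to camera coordinates). Camera axes: x right, y down, z forward; pixel columns grow to the right and rows downward; lengths in m; the calibration is good to about 2 mm. A picture is of the moment at which its call begins: read the wrist's pose just before it. camera_model takes no time and is no camera call; for the wrist camera it gives the pose at the moment of the call.
- finish_job(): hands the job in; it is judged then, once.
The state is a dict: "t": time; "joints": joint angles; "joint_velocities": joint speeds; "joint_torque": joint torques, N m; "eef_pos": TCP position; "tool_rot": TCP orientation; "wrist_force": force on the tool from outside, world axes, zero at the start; "ft_torque": the same for the moment, N m; "opening": opening from 0.0 (shut) to 1.0 (fully open); "grasp_force": force on a finger pad.
Only numpy, scipy, OpenCV 4.12 (cv2) and the standard library are available. Lean on these libraries where they do the work, as an engineer would, in place of code of your own. Each camera call takes 0.05 s, during which the arm holds its last target. There are 200 camera calls.

## Working session

There is one attempt and no reset: what is moved stays moved. The work goes in short steps, Python scripts to look and compute and a tool call to move; the robot and the scene stay as the last step left them, time stands still between calls to the robot, and variables do not carry over. Pictures are saved under pics/ and viewed, at most 10 in all, crops included, and the job is handed in when it is done.

Besides the shell and the picture viewer there is one more tool, called after "Call:" as name([rows], argument=value, ...), one row to a line, values as JSON. servo_tool: Moves the arm, as the interface text tells. Its arguments: {"type":"object","properties":{"rows":{"type":"array","items":{"type":"array","items":{"type":"number"}}}},"required":["rows"]}

```bash
mkdir -p pics
cat > h.py <<'E'
import numpy as np, cv2
from station import *
def shot(n,f):
    m=camera_model(n); im,d=get_image(n); cv2.imwrite(f'pics/{f}.png',im[:,:,::-1]); np.savez(f'pics/{f}.npz',im=im,d=d,T=m['camera_from_world'],k=[m['fx'],m['fy'],m['cx'],m['cy']])
def load(f):
    z=np.load(f'pics/{f}.npz'); fx,fy,cx,cy=z['k']; d=z['d']; v,u=np.mgrid[:400,:640]
    P=np.stack([(u-cx)/fx*d,(v-cy)/fy*d,d,np.ones_like(d)],-1)@np.linalg.inv(z['T']).T
    P=P[...,:3]; P[d==0]=np.nan; return z['im'],P
E
python3 - <<'E'
from h import *
shot('top','top0');shot('scene','sc0')
s=sense();print(s['t'],s['eef_pos'],s['tool_rot'],s['wrist_force'],grip_depth if not callable(grip_depth) else grip_depth())
E
```

```text
0.1 [ 0.24500901 -0.62849914  0.16788565] [[ 9.31687466e-01  3.63260535e-01 -4.99495559e-04]
 [ 3.63260863e-01 -9.31686949e-01  9.87009181e-04]
 [-1.06832010e-04 -1.10103127e-03 -9.99999388e-01]] [ 0.12625998 -0.26175853  0.21730274] 0.0188
```

View pics/top0.png

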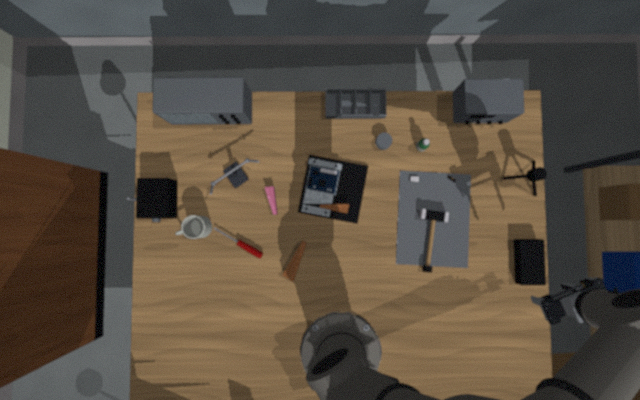

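View pics/sc0.png

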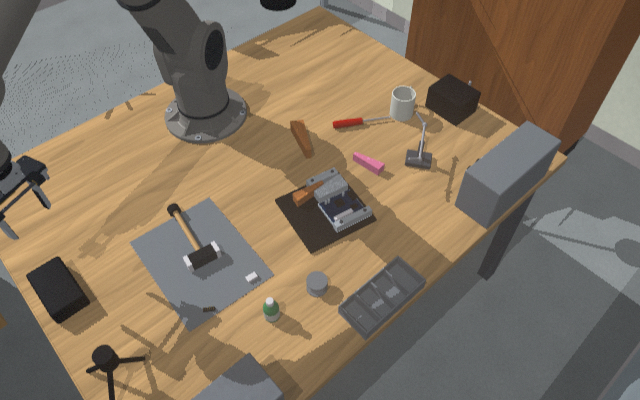

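The top view shows the jig at (335,190) with a wooden wedge in its slot at (335,208). The mat is at (433,218), with the black and white mallet at (435,215).

Look-alikes for the wedge are:
- Jig wedge at top (335,208), scene (308,193).
- Larger wooden wedge on the desk at top (293,260), scene (301,138).
- Pink wedge at top (270,200), scene (368,162).

Look-alike for the mallet: the grey one off the mat at top (235,175), scene (418,155).

I choose the small wooden wedge in the jig and the mallet on the mat.

Run:
```python
from h import *
im,P=load('top0')
c=cv2.resize(im[140:280,260:480],None,fx=3.6,fy=3.6,interpolation=cv2.INTER_CUBIC)[:,:,::-1]
cv2.imwrite('pics/crop1.png',c)
for n,(u,v) in dict(wedge=(335,208),bigw=(293,262),mallet=(434,215),mat=(415,240),desk=(380,250),jigplate=(350,170),pommel=(427,267)).items(): print(n,P[v,u].round(3))
z=P[...,2]
def rect(mask,name):
    pts=P[mask][:,:2].astype(np.float32)*1000; r=cv2.minAreaRect(pts); print(name,len(pts),np.round(r[0],1),np.round(r[1],1),round(r[2],1),np.round(np.median(P[mask][:,2]),4))
v,u=np.mgrid[:400,:640]
box=lambda a,b,c,d:(u>=a)&(u<b)&(v>=c)&(v<d)
g=im.astype(int).sum(2)
rect(box(415,455,200,228)&(z>.022),'head')
rect(box(415,440,228,275)&(z>.012),'handle')
rect(box(295,372,150,228)&(z>.006)&(z<.018),'plate')
rect(box(315,355,195,220)&(z>.03)&(im[...,0]>im[...,2]*1.6),'wedge')
```

```text
wedge [0.511 0.016 0.04 ]
bigw [0.322 0.165 0.038]
mallet [ 0.485 -0.335  0.036]
mat [ 0.395 -0.273  0.002]
desk [ 0.36  -0.147 -0.   ]
jigplate [ 0.65 -0.04  0.01]
pommel [ 0.302 -0.306  0.036]
head 294 [ 471. -336.] [94.9 60.1] 81.2 0.0345
handle 245 [ 362.1 -316. ] [ 32.7 156.1] 84.9 0.0254
plate 1912 [583.9  23.5] [265.2 258.8] 0.1 0.0112
wedge 155 [509.1  19.1] [28.  99.2] 1.7 0.0416
```

View pics/crop1.png

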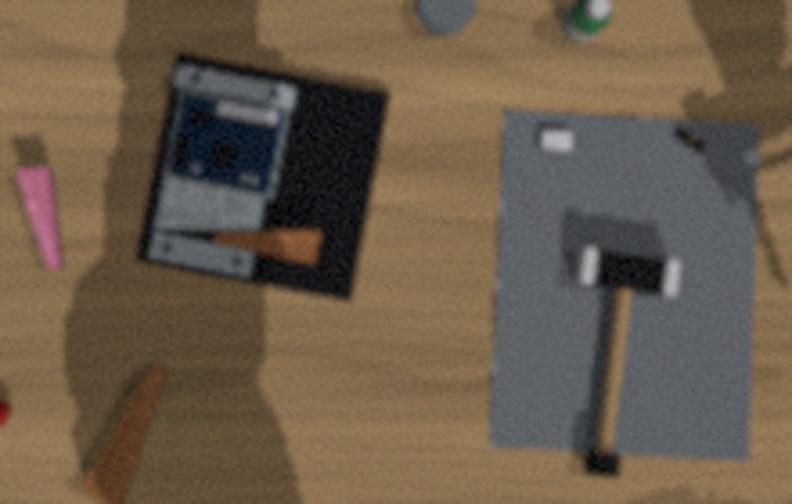

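The crop confirms the choice. The small wedge is in the slot at crop (275,245), with its wide butt at (322,246) towards the mat. The mallet's head is on the mat at crop (631,271). I'll move above the mallet and measure with the wrist camera.

Call:
servo_tool([
  [94,35,40,60,0,0,0.15],
  [94,70,75,90,0,0,0.3],
  [94,105,110,110,0,0,0.45],
  [94,137,145,130,0,0,0.6],
  [94,170,185,130,0,0,0.75],
  [94,205,225,130,0,0,0.9],
  [94,237,265,130,0,0,1.05],
  [94,237,265,130,0,0,1.05],
])

```text
t: 0.9
eef_pos: [0.4834, -0.3616, 0.2986]
tool_rot: [[0.142, 0.99, 0.0], [0.99, -0.142, 0.0], [0.0, 0.0, -1.0]]
wrist_force: [0.5, -0.3, 0.1]
opening: 1.003
grasp_force: 0.0
```

Run:
```python
from h import *
s=sense();print(s['t'],s['eef_pos'],s['tool_rot'].tolist() if hasattr(s['tool_rot'],'tolist') else s['tool_rot'],s['wrist_force'])
shot('wrist','w1')
im,P=load('w1');z=P[...,2]
print(np.nanmin(P[...,0]),np.nanmax(P[...,0]),np.nanmin(P[...,1]),np.nanmax(P[...,1]))
m=(z>.03)&(z<.045)&(abs(P[...,0]-.48)<.09)&(abs(P[...,1]+.335)<.09)
r=cv2.minAreaRect((P[m][:,:2]*1000).astype(np.float32));print(r,m.sum(),np.median(z[m]))
```

```text
0.9 [ 0.48342414 -0.36162408  0.29861196] [[0.14176308913389496, 0.9899006014511701, 0.00016064192188980307], [0.9899005975479955, -0.14176311486181667, 0.0001619839395456591], [0.0001831210984061902, 0.0001360561908098987, -0.9999999739776877]] [ 0.50682686 -0.27787032  0.14462392]
-0.0494151773759306 1.5049139149291675 -1.507619842968334 -0.0818512117225087
((487.0067138671875, -337.4176025390625), (93.20360565185547, 33.40119934082031), 81.3974609375) 1603 0.035202848238724604
```

View pics/w1.png

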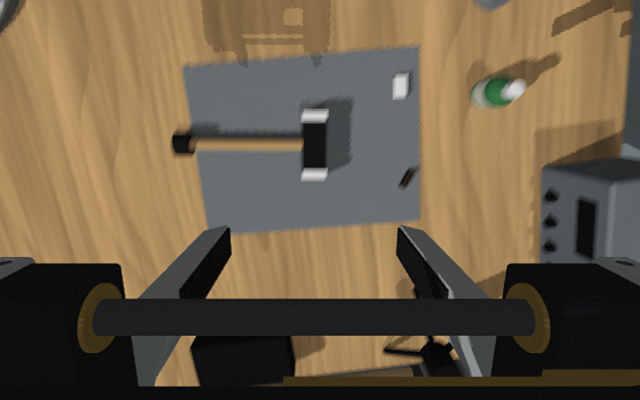

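Wrist view: the head is at (315,145), its handle runs left to the pommel at (183,142), and the connector at (400,85) and header at (407,178) are both clear. The measured top, 93 x 33 mm at 35 mm height, fits the description. Descending.

Call:
servo_tool([
  [94,1,-1,-45,0,0,-0.008],
  [94,1,-1,-90,0,0,-0.008],
  [94,1,-1,-135,0,0,-0.008],
  [94,1,-1,-180,0,0,-0.008],
  [94,1,-1,-220,0,0,-0.008],
  [94,1,-1,-240,0,0,-0.008],
  [94,1,-1,-240,0,0,-0.008],
])

```text
t: 1.65
eef_pos: [0.4811, -0.3637, 0.0553]
tool_rot: [[0.157, 0.988, -0.005], [0.988, -0.157, 0.003], [0.002, -0.005, -1.0]]
wrist_force: [0.4, -0.3, 0.5]
opening: 0.997
grasp_force: 0.0
```

```bash
cat > jig.py <<'E'
from h import *
im,P=load('w1')
E
python3 - <<'E'
from h import *
from scipy.optimize import least_squares
im,P=load('top0'); z=P[...,2]
v,u=np.mgrid[:400,:640]
# black plate visible: dark pixels
z0=np.load('pics/top0.npz');T=z0['T'];fx,fy,cx,cy=z0['k']
g=cv2.GaussianBlur(cv2.cvtColor(im,cv2.COLOR_RGB2GRAY),(0,0),0.7).astype(float)
def proj(X):
    c=(T@np.c_[X,np.ones(len(X))].T); return np.c_[fx*c[0]/c[2]+cx,fy*c[1]/c[2]+cy]
def J(p,X):
    c,s=np.cos(p[2]),np.sin(p[2]);X=np.asarray(X,float)/1000
    return np.c_[p[0]+c*X[:,0]-s*X[:,1],p[1]+s*X[:,0]+c*X[:,1],X[:,2]]
# depth-based pose: find pose where plate footprint matches: maximize gradient along plate outline top edges
E4=[]
for a,b in [((-100,-130),(115,-130)),((115,-130),(115,90)),((115,90),(-100,90)),((-100,90),(-100,-130))]:
    t=np.linspace(0.05,.95,60)[:,None];a,b=np.array(a),np.array(b);n=np.array([(b-a)[1],-(b-a)[0]])/np.linalg.norm(b-a)
    q=a+(b-a)*t;E4.append((q,n))
def samp(q):return cv2.remap(g.astype(np.float32),q[:,:1].astype(np.float32),q[:,1:].astype(np.float32),cv2.INTER_LINEAR)[:,0]
def cost(p):
    s=0
    for q,n in E4:
        i=samp(proj(J(p,np.c_[q-6*n,np.full(60,12)])));o=samp(proj(J(p,np.c_[q+6*n,np.full(60,12)])))
        s+=np.minimum(o-i,45).sum()
    return -s
best=min((cost(p),*p) for p in [(x/1000,y/1000,np.radians(a)) for x in range(540,620,4) for y in range(-20,60,4) for a in range(-16,-4)])
from scipy.optimize import minimize
r=minimize(cost,best[1:],method='Nelder-Mead',options=dict(initial_simplex=np.array(best[1:])+np.array([[0,0,0],[.004,0,0],[0,.004,0],[0,0,.02]])))
print(best,r.x,np.degrees(r.x[2]),r.fun)
E
```

```text
(np.float32(-8843.185), 0.58, 0.048, np.float64(-0.17453292519943295)) [ 0.57852158  0.04650168 -0.18187252] -10.420527931569255 -9092.05859375
```

Call:
servo_tool([
  [94,1,-1,-25,0,0,0],
  [94,1,-1,-45,0,0,0],
  [94,1,-1,-52,0,0,0],
  [94,1,-1,-52,0,0,0],
  [94,1,-1,-52,0,0,0],
])

```text
t: 2.15
eef_pos: [0.4849, -0.3664, 0.0078]
tool_rot: [[0.157, 0.988, 0.001], [0.988, -0.157, -0.001], [-0.001, 0.001, -1.0]]
wrist_force: [0.2, 0.5, 0.1]
opening: 0.998
grasp_force: 0.0
```

Call:
servo_tool([
  [80,0,0,-2,0,0,0],
  [60,0,0,-2,0,0,0],
  [40,0,0,-2,0,0,0],
  [25,0,0,-2,0,0,0],
  [20,0,0,-2,0,0,0],
  [20,0,0,-2,0,0,0],
  [20,0,0,-2,0,0,0],
])

```text
t: 2.85
eef_pos: [0.4842, -0.3659, 0.0045]
tool_rot: [[0.156, 0.988, -0.0], [0.988, -0.156, 0.0], [0.0, -0.0, -1.0]]
wrist_force: [-0.0, 0.5, -0.3]
opening: 0.441
grasp_force: 0.0
```

Call:
servo_tool([
  [10,0,0,0,0,0,0],
  [5,0,0,0,0,0,0],
  [5,0,0,0,0,0,0],
  [5,0,0,0,0,0,0],
])

```text
t: 3.25
eef_pos: [0.4842, -0.3658, 0.0045]
tool_rot: [[0.156, 0.988, -0.0], [0.988, -0.156, 0.0], [0.0, -0.0, -1.0]]
wrist_force: [0.4, 0.2, -0.4]
opening: 0.102
grasp_force: 0.0
```

The opening is now less than the head's width, with no grip force. I need to look.

Run:
```python
from h import *
shot('wrist','w2');shot('scene','sc2')
s=sense();print(s['t'],s['eef_pos'],s['opening'],s['grasp_force'])
a=cv2.imread('pics/w2.png');b=cv2.resize(cv2.imread('pics/sc2.png')[170:330,60:300],(480,320))
o=np.zeros((550,640,3),np.uint8);o[:230]=a[170:];o[230:550,:480]=b
cv2.imwrite('pics/c2.png',o)
```

```text
3.35 [ 0.48417624 -0.36586252  0.00446217] 0.06054551406676806 0.0
```

View pics/c2.png

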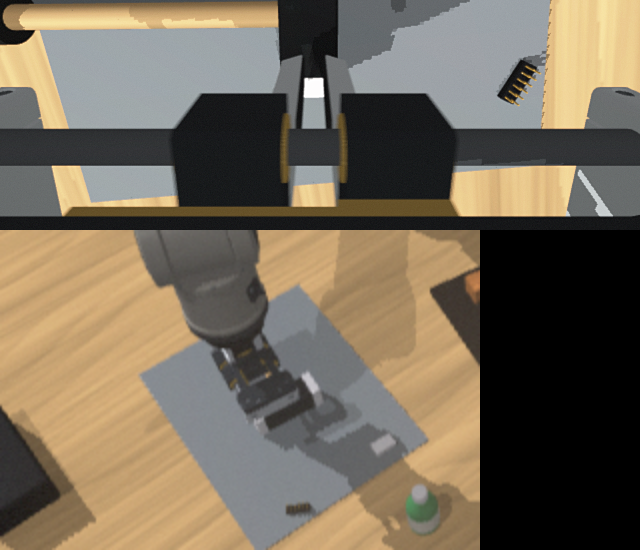

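Run:
```python
from h import *
im,P=load('w2')
for u,v in [(313,257),(313,265),(306,257),(320,257),(313,235),(310,225),(310,200),(310,175),(300,240),(328,240),(290,250),(340,250),(285,270),(345,270),(296,225),(333,225)]: print((u,v),P[v,u].round(4),im[v,u])
z=P[...,2];m=(z>.025)&(z<.045)&(abs(P[...,0]-.48)<.05)&(abs(P[...,1]+.33)<.08)
Q=P[m]
for y in np.arange(-.40,-.26,.01):
    q=Q[abs(Q[:,1]-y)<.005]
    if len(q):print(round(y,3),len(q),q[:,0].min().round(4),q[:,0].max().round(4),np.median(q[:,2]).round(4))
```

```text
(313, 257) [ 0.4833 -0.3771  0.0355] [253 252 252]
(313, 265) [ 0.4825 -0.3818  0.0365] [254 253 253]
(306, 257) [ 0.4792 -0.3765  0.0356] [255 255 255]
(320, 257) [ 0.4874 -0.3772  0.037 ] [253 253 253]
(313, 235) [ 0.4854 -0.3635  0.0358] [29 28 28]
(310, 225) [ 0.4847 -0.357   0.0366] [31 29 29]
(310, 200) [ 0.487  -0.3428  0.0348] [25 26 26]
(310, 175) [ 0.4893 -0.3285  0.0357] [29 30 31]
(300, 240) [ 0.4803 -0.3549  0.0642] [86 87 88]
(328, 240) [ 0.494  -0.3567  0.0649] [114 118 119]
(290, 250) [ 0.4764 -0.354   0.0775] [112 114 117]
(340, 250) [ 0.4988 -0.358   0.0764] [113 117 118]
(285, 270) [ 0.4839 -0.3314  0.1465] [29 29 30]
(345, 270) [ 0.498  -0.3333  0.1472] [23 25 26]
(296, 225) [ 0.4766 -0.3563  0.0348] [32 32 34]
(333, 225) [ 0.4977 -0.3591  0.0365] [14 11 11]
-0.38 227 0.4775 0.4884 0.0356
-0.37 266 0.4795 0.4901 0.0353
-0.36 581 0.4658 0.5007 0.0351
-0.35 1017 0.4673 0.5021 0.0351
-0.34 1098 0.4423 0.5036 0.035
-0.33 1779 0.43 0.5049 0.0344
-0.32 1118 0.4303 0.5063 0.035
-0.31 1158 0.4731 0.5084 0.035
-0.3 1226 0.4743 0.5097 0.0354
-0.29 642 0.4758 0.5105 0.0355
```

Run:
```python
from h import *
im,P=load('w1')
for u,v in [(226,232),(228,240),(222,250),(400,232),(402,240),(408,250),(170,350),(200,270)]: print((u,v),(P[v,u]-[.4834,-.3616,.2986]).round(4),im[v,u])
im,P=load('w2')
for v in range(215,262,4): print(v,[(u,*(P[v,u]*1000).round(0)[[0,2]].astype(int)) for u in range(284,346,4)])
cv2.imwrite('pics/c3.png',cv2.resize(im[200:300,250:380,::-1],None,fx=5,fy=5,interpolation=cv2.INTER_NEAREST))
```

```text
(226, 232) [-0.0442  0.0152  0.044 ] [ 9  7 11]
(228, 240) [-0.0453  0.0093  0.0402] [5 6 6]
(222, 250) [-0.0451  0.0089  0.0537] [12 12 13]
(400, 232) [0.0488 0.0014 0.0426] [18 19 20]
(402, 240) [ 0.0484 -0.0014  0.0474] [16 17 17]
(408, 250) [ 0.0483 -0.0021  0.0593] [16 16 16]
(170, 350) [-0.048  -0.0007  0.117 ] [65 69 70]
(200, 270) [-0.044   0.0142  0.0879] [11 12 13]
215 [(284, np.int64(471), np.int64(35)), (288, np.int64(473), np.int64(37)), (292, np.int64(475), np.int64(35)), (296, np.int64(478), np.int64(35)), (300, np.int64(480), np.int64(35)), (304, np.int64(482), np.int64(34)), (308, np.int64(484), np.int64(35)), (312, np.int64(487), np.int64(35)), (316, np.int64(489), np.int64(36)), (320, np.int64(491), np.int64(35)), (324, np.int64(494), np.int64(36)), (328, np.int64(496), np.int64(35)), (332, np.int64(498), np.int64(35)), (336, np.int64(500), np.int64(34)), (340, np.int64(504), np.int64(0)), (344, np.int64(506), np.int64(1))]
219 [(284, np.int64(471), np.int64(36)), (288, np.int64(473), np.int64(35)), (292, np.int64(475), np.int64(35)), (296, np.int64(477), np.int64(
[... 5671 characters left out ...]
-9223372036854775808)), (344, np.int64(500), np.int64(83))]
259 [(284, np.int64(474), np.int64(86)), (288, np.int64(476), np.int64(87)), (292, np.int64(478), np.int64(86)), (296, np.int64(480), np.int64(87)), (300, np.int64(481), np.int64(84)), (304, np.int64(481), np.int64(66)), (308, np.int64(480), np.int64(35)), (312, np.int64(483), np.int64(36)), (316, np.int64(485), np.int64(35)), (320, np.int64(487), np.int64(35)), (324, np.int64(491), np.int64(81)), (328, np.int64(493), np.int64(85)), (332, np.int64(495), np.int64(87)), (336, np.int64(496), np.int64(87)), (340, np.int64(498), np.int64(86)), (344, np.int64(500), np.int64(87))]<stdin>:5: RuntimeWarning: invalid value encountered in cast
```

View pics/c3.png

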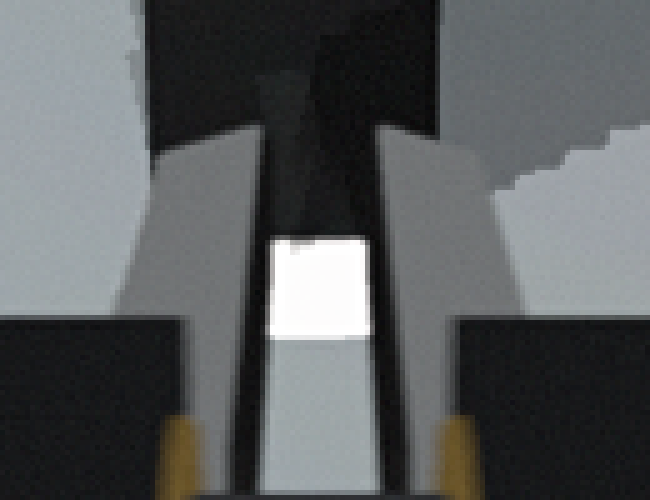

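Projected points in the view show the fingertips about 40 mm above the reported TCP, at z ≈ 43 mm, shut above the head's top (35 mm). The head has not been touched. Before lowering further I'll check this against the scene camera.

Run:
```python
from h import *
def pr(f,X):
    z=np.load(f'pics/{f}.npz');c=z['T']@np.r_[X,1];k=z['k'];return (k[0]*c[0]/c[2]+k[2]).round(1),(k[1]*c[1]/c[2]+k[3]).round(1)
t=np.array([.4842,-.3659,.0045])
for dz in (0,.02,.04): print('wrist',dz,pr('w2',t+[0,0,dz]),'scene',pr('sc2',t+[0,0,dz]))
print('wristcam pos',np.linalg.inv(np.load('pics/w2.npz')['T'])[:3,3].round(3))
im,P=load('sc2')
m=(abs(P[...,0]-.484)<.06)&(abs(P[...,1]+.366)<.03)&(P[...,2]>.037)&(P[...,2]<.2)
h,e=np.histogram(P[m][:,2],bins=np.arange(.036,.2,.006));print(h,e.round(3))
v,u=np.nonzero(m);i=np.argsort(P[m][:,2])[:8];print([(a,b,P[b,a].round(3).tolist()) for a,b in zip(u[i],v[i])])
s=sense();print(s['joints'],s['joint_torque'])
```

```text
wrist 0 (np.float64(311.8), np.float64(222.6)) scene (np.float64(193.8), np.float64(265.3))
wrist 0.02 (np.float64(311.7), np.float64(232.6)) scene (np.float64(192.3), np.float64(261.4))
wrist 0.04 (np.float64(311.5), np.float64(244.7)) scene (np.float64(190.9), np.float64(257.5))
wristcam pos [ 0.496 -0.297  0.22 ]
[  9   0   0   0   0   0   0   0   0   0   0   0   0   0   0   0   3  16
  18  31  92  66  19  61 152  42  27] [0.036 0.042 0.048 0.054 0.06  0.066 0.072 0.078 0.084 0.09  0.096 0.102
 0.108 0.114 0.12  0.126 0.132 0.138 0.144 0.15  0.156 0.162 0.168 0.174
 0.18  0.186 0.192 0.198]
[(np.int64(203), np.int64(257), [0.5, -0.34, 0.037]), (np.int64(198), np.int64(260), [0.499, -0.355, 0.038]), (np.int64(194), np.int64(262), [0.497, -0.366, 0.038]), (np.int64(190), np.int64(264), [0.496, -0.377, 0.038]), (np.int64(188), np.int64(265), [0.495, -0.383, 0.038]), (np.int64(195), np.int64(261), [0.497, -0.363, 0.038]), (np.int64(197), np.int64(260), [0.498, -0.357, 0.039]), (np.int64(191), np.int64(263), [0.496, -0.374, 0.04])]
[ 41.02954443  29.49084174 -12.92307294 107.63907055   9.1415222
  43.86565206  14.11665917] [ 1.43522630e-03 -9.22705579e+01 -2.85541825e+00 -3.46887231e+01
 -3.31180030e-02  3.55593406e-02 -1.11007789e-04]
```

The wrist view, the scene view and the gripper body's height (about 140 mm instead of 101 mm) all put the tips 35–40 mm above the reported TCP. I'll open and go lower in small, force-checked steps.

Call:
servo_tool([
  [40,-3,-2,12,0,0,0],
  [70,-3,-2,12,0,0,0],
  [94,-3,-2,12,0,0,0],
  [94,-3,-2,12,0,0,0],
  [94,-3,-2,12,0,0,0],
  [94,-3,-2,12,0,0,0],
  [94,-3,-2,12,0,0,0],
  [94,-3,-2,12,0,0,0],
])

```text
t: 4.15
eef_pos: [0.4812, -0.3678, 0.0164]
tool_rot: [[0.156, 0.988, -0.0], [0.988, -0.156, 0.0], [0.0, -0.0, -1.0]]
wrist_force: [0.5, 0.7, -0.1]
opening: 0.703
grasp_force: 0.0
```

Call:
servo_tool([
  [94,0,0,-4,0,0,0],
  [94,0,0,-8,0,0,0],
  [94,0,0,-12,0,0,0],
  [94,0,0,-14,0,0,0],
  [94,0,0,-16,0,0,0],
  [94,0,0,-18,0,0,0],
  [94,0,0,-20,0,0,0],
  [94,0,0,-20,0,0,0],
])

```text
t: 4.95
eef_pos: [0.4811, -0.3678, -0.0038]
tool_rot: [[0.156, 0.988, -0.0], [0.988, -0.156, 0.0], [0.0, -0.0, -1.0]]
wrist_force: [-0.0, 0.2, 0.6]
opening: 1.001
grasp_force: 0.0
```

Run:
```python
from h import *
shot('wrist','w3');im,P=load('w3');s=sense();print(s['t'],s['eef_pos'],s['wrist_force'],s['opening'])
for v in range(214,250,4): print(v,[(u,*(P[v,u]*1000).round().tolist()) for u in (212,220,226,400,406,412)])
```

```text
5.0 [ 0.48117614 -0.36782873 -0.00361612] [-0.43022375  0.59116535 -0.43670879] 0.9994005635845412
214 [(212, 418.0, -350.0, 1.0), (220, 423.0, -351.0, 1.0), (226, 427.0, -352.0, 1.0), (400, 539.0, -369.0, 2.0), (406, 543.0, -370.0, 2.0), (412, 547.0, -371.0, 1.0)]
218 [(212, 417.0, -353.0, 1.0), (220, 422.0, -354.0, 1.0), (226, 427.0, -354.0, 1.0), (400, 539.0, -372.0, 2.0), (406, 543.0, -373.0, -0.0), (412, 547.0, -374.0, 0.0)]
222 [(212, 417.0, -356.0, 1.0), (220, 422.0, -357.0, 1.0), (226, 426.0, -357.0, 1.0), (400, 539.0, -375.0, 1.0), (406, 543.0, -376.0, -1.0), (412, 546.0, -376.0, 0.0)]
226 [(212, 416.0, -358.0, 2.0), (220, 421.0, -359.0, 1.0), (226, 436.0, -350.0, 36.0), (400, 532.0, -366.0, 32.0), (406, 534.0, -366.0, 34.0), (412, 546.0, -379.0, 1.0)]
230 [(212, 430.0, -349.0, 41.0), (220, 435.0, -350.0, 42.0), (226, 437.0, -352.0, 38.0), (400, 530.0, -367.0, 37.0), (406, 533.0, -365.0, 42.0), (412, 536.0, -366.0, 41.0)]
234 [(212, 432.0, -350.0, 48.0), (220, 436.0, -350.0, 47.0), (226, 437.0, -353.0, 40.0), (400, 530.0, -368.0, 39.0), (406, 532.0, -366.0, 45.0), (412, 534.0, -366.0, 47.0)]
238 [(212, 434.0, -350.0, 53.0), (220, 436.0, -352.0, 49.0), (226, 437.0, -355.0, 41.0), (400, 530.0, -371.0, 39.0), (406, 531.0, -367.0, 49.0), (412, 532.0, -365.0, 53.0)]
242 [(212, 436.0, -350.0, 60.0), (220, 437.0, -353.0, 53.0), (226, 437.0, -357.0, 43.0), (400, 529.0, -372.0, 40.0), (406, 530.0, -368.0, 51.0), (412, 532.0, -367.0, 56.0)]
246 [(212, 436.0, -351.0, 62.0), (220, 437.0, -355.0, 53.0), (226, 436.0, -359.0, 43.0), (400, 529.0, -374.0, 41.0), (406, 529.0, -370.0, 52.0), (412, 530.0, -367.0, 60.0)]
```

Confirmed: there is no contact at a reported z of -4 mm, and the tips are seen at about 34 mm. So the true tip height is the reported z plus about 38 mm. Lowering 28 mm more, then gripping.

Call:
servo_tool([
  [94,-1,0,-5,0,0,0],
  [94,-1,0,-10,0,0,0],
  [94,-1,0,-15,0,0,0],
  [94,-1,0,-19,0,0,0],
  [94,-1,0,-22,0,0,0],
  [94,-1,0,-25,0,0,0],
  [94,-1,0,-27,0,0,0],
  [94,-1,0,-27,0,0,0],
])

```text
t: 5.8
eef_pos: [0.4801, -0.3677, -0.0308]
tool_rot: [[0.156, 0.988, -0.0], [0.988, -0.156, 0.0], [0.0, -0.0, -1.0]]
wrist_force: [-0.9, 0.6, -0.7]
opening: 1.002
grasp_force: 0.0
```

Call:
servo_tool([
  [60,0,0,0,0,0,0],
  [40,0,0,0,0,0,0],
  [30,0,0,0,0,0,0],
  [20,0,0,0,0,0,0],
  [20,0,0,0,0,0,0],
  [20,0,0,0,0,0,0],
  [20,0,0,0,0,0,0],
  [20,0,0,0,0,0,0],
])

```text
t: 6.6
eef_pos: [0.4802, -0.3679, -0.0305]
tool_rot: [[0.156, 0.988, 0.0], [0.988, -0.156, -0.0], [-0.0, 0.0, -1.0]]
wrist_force: [-0.6, -0.6, -0.7]
opening: 0.362
grasp_force: 30.0
```

Gripped: opening 34 mm, grip force 30 N. Lifting and moving towards the jig, staying high.

Call:
servo_tool([
  [20,0,0,10,0,0,0],
  [20,0,0,30,0,0,0],
  [20,0,0,55,0,0,0],
  [20,0,0,85,0,0,0],
  [20,0,0,115,0,0,0],
  [20,0,0,130,0,0,0],
  [20,0,0,130,0,0,0],
])

```text
t: 7.3
eef_pos: [0.4812, -0.3686, 0.1016]
tool_rot: [[0.157, 0.988, 0.003], [0.988, -0.157, -0.002], [-0.002, 0.003, -1.0]]
wrist_force: [0.2, -0.7, -3.2]
opening: 0.36
grasp_force: 30.0
```

Call:
servo_tool([
  [20,0,15,0,0,0,0],
  [20,0,45,0,0,0,-0.01],
  [20,5,80,0,0,0,-0.02],
  [20,5,115,0,0,0,-0.025],
  [20,10,140,0,0,0,-0.025],
  [20,10,155,0,0,0,-0.025],
  [20,10,160,0,0,0,-0.025],
  [20,10,160,0,0,0,-0.025],
])

```text
t: 8.1
eef_pos: [0.4897, -0.2077, 0.0989]
tool_rot: [[0.181, 0.984, -0.001], [0.984, -0.181, 0.0], [0.0, -0.001, -1.0]]
wrist_force: [0.2, -0.2, -1.9]
opening: 0.358
grasp_force: 30.0
```

Run:
```python
from h import *
shot('wrist','w4');s=sense();print(s['t'],s['eef_pos'],s['wrist_force'],s['opening'],s['grasp_force'])
```

```text
8.15 [ 0.48975189 -0.2085716   0.09905174] [ 0.77097888 -0.97122766 -3.0787692 ] 0.36215794811586377 29.99667227268219
```

View pics/w4.png

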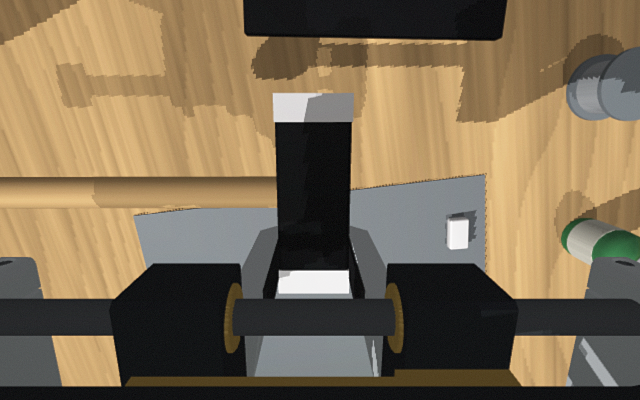

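The mallet is held straight: striking face at the top of the head (313,95), handle to the left, and the jig's near edge at the top (375,38). I'll move up to the jig at the same height and measure the wedge and the head.

Call:
servo_tool([
  [20,3,15,0,0,0,0],
  [20,7,40,0,0,0,0],
  [20,12,65,0,0,0,0],
  [20,15,80,0,0,0,0],
  [20,15,80,0,0,0,0],
  [20,15,80,0,0,0,0],
])

```text
t: 8.75
eef_pos: [0.505, -0.1292, 0.0993]
tool_rot: [[0.182, 0.983, -0.0], [0.983, -0.182, -0.0], [-0.0, -0.0, -1.0]]
wrist_force: [1.0, -0.7, -2.2]
opening: 0.36
grasp_force: 30.0
```

Run:
```python
from h import *
shot('wrist','w5');s=sense();tcp=np.array(s['eef_pos']);print(s['t'],tcp,s['wrist_force'],s['tool_rot'])
im,P=load('w5');v,u=np.mgrid[:400,:640]
z=P[...,2]
def rect(m,n):
    r=cv2.minAreaRect((P[m][:,:2]*1000).astype(np.float32));print(n,m.sum(),r,np.median(z[m]));return r
# head top
m=(z>tcp[2]+.055)&(z<tcp[2]+.08)&(abs(P[...,0]-tcp[0])<.06)&(P[...,1]>tcp[1]-.03)&(P[...,1]<tcp[1]+.09)&(u>230)&(u<400)
rect(m,'head')
for y in np.arange(0,.09,.015):
    q=P[m&(abs(P[...,1]-tcp[1]-y)<.005)]
    if len(q):print(round(y,3),(q.min(0)-tcp).round(4),(q.max(0)-tcp).round(4),np.median(q[:,2])-tcp[2])
w=(z>.034)&(z<.048)&(im[...,0]>1.5*im[...,2]+15)&(P[...,1]>-.16)&(P[...,1]<.1)&(abs(P[...,0]-.52)<.08)
rect(w,'wedge')
yaw=np.radians(-10.42);c,sn=np.cos(yaw),np.sin(yaw)
D=P-np.array([.5785,.0465,0]);X=(c*D[...,0]+sn*D[...,1])*1000;Y=(-sn*D[...,0]+c*D[...,1])*1000
ww=w
for y in np.arange(-100,40,8):
    q=ww&(abs(Y-y)<3)
    if q.sum()>5:print(int(y),q.sum(),np.percentile(X[q],[2,98]).round(1))
print('butt Y',np.percentile(Y[ww],[1,2,5]).round(1))
b=ww&(Y<np.percentile(Y[ww],1)+3);print('butt world',np.median(P[b],0))
pl=(z>.006)&(z<.018)&(im.sum(2)<150)&(X>-60)
print('plate Ymin',np.percentile(Y[pl],[1,2,5]))
```

```text
8.8 [ 0.50490183 -0.12947791  0.09927078] [ 0.53473583 -0.18617212 -2.8248981 ] [[ 1.82759391e-01  9.83157582e-01 -4.17565492e-04]
 [ 9.83157578e-01 -1.82759542e-01 -3.56051066e-04]
 [-4.26368383e-04 -3.45461001e-04 -9.99999849e-01]]
head 16916 ((503.9973449707031, -97.60554504394531), (98.1928939819336, 65.32286071777344), 89.44353485107422) 0.16493609435796955
0.0 [-0.0169 -0.005   0.055 ] [0.0315 0.005  0.08  ] 0.0657984324783416
0.015 [-0.0255  0.01    0.0551] [0.0218 0.02   0.0799] 0.06566105013084597
0.03 [-0.0335  0.025   0.055 ] [0.0247 0.035  0.068 ] 0.06543442913131747
0.045 [-0.0319  0.04    0.055 ] [0.027  0.05   0.0674] 0.06544681352459339
0.06 [-0.0056  0.055   0.0625] [0.0301 0.065  0.068 ] 0.06552925150231886
0.075 [-0.0033  0.07    0.0636] [0.0322 0.08   0.0682] 0.0660104594652687
wedge 2681 ((517.4032592773438, -3.3860740661621094), (52.67177200317383, 31.59221649169922), 78.56380462646484) 0.04103763880989042
-84 269 [-66.5 -36.5]
-76 341 [-67.  -38.1]
-68 328 [-66.8 -39.2]
-60 306 [-66.5 -41.1]
-52 299 [-66.3 -41.8]
-44 284 [-66.2 -43.3]
-36 235 [-65.9 -44.7]
butt Y [-85.2 -84.8 -83.7]
butt world [ 0.51395854 -0.02680549  0.04077006]
plate Ymin [-129.66691442 -128.70800214 -124.43975541]
```

View pics/w5.png

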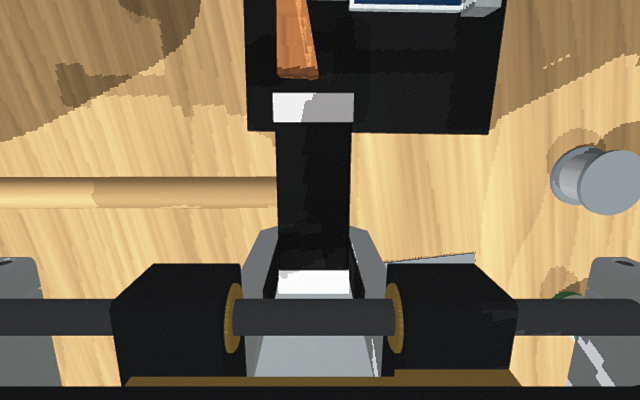

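The view shows the wedge butt at (297,75) beyond the striking face at (313,95), both on the plate. Measured in jig axes, the butt centre is at about (-51.5, -85.5) mm and the face at about (-40, -110) mm, with the head's underside 32 mm above the reported TCP. I'll shift sideways and lower until the underside is about 15 mm over the desk.

Call:
servo_tool([
  [20,-6,1,-15,0,0,0],
  [20,-11,2,-40,0,0,0],
  [20,-11,2,-65,0,0,0],
  [20,-11,2,-85,0,0,0],
  [20,-11,2,-100,0,0,0],
  [20,-11,2,-110,0,0,0],
  [20,-11,2,-114,0,0,0],
  [20,-11,2,-114,0,0,0],
])

```text
t: 9.6
eef_pos: [0.4941, -0.1263, -0.0147]
tool_rot: [[0.182, 0.983, -0.0], [0.983, -0.182, 0.0], [-0.0, -0.0, -1.0]]
wrist_force: [-0.6, -0.6, -2.3]
opening: 0.358
grasp_force: 30.0
```

```bash
cat > st.py <<'E'
from h import *
import sys
def st(f):
    s=sense();tcp=np.array(s['eef_pos']);shot('wrist',f);im,P=load(f);z=P[...,2];v,u=np.mgrid[:400,:640]
    c,sn=np.cos(np.radians(-10.42)),np.sin(np.radians(-10.42))
    D=P-np.array([.5785,.0465,0]);X=(c*D[...,0]+sn*D[...,1])*1000;Y=(-sn*D[...,0]+c*D[...,1])*1000
    d=tcp-[.5785,.0465,0];tx,ty=(c*d[0]+sn*d[1])*1000,(-sn*d[0]+c*d[1])*1000
    w=(z>.034)&(z<.048)&(im[...,0]>1.5*im[...,2]+15)&(abs(X+52)<25)&(Y<0)&(u>200)&(u<400)
    h=(z>tcp[2]+.058)&(z<tcp[2]+.075)&(abs(X-tx)<25)&(Y>ty+20)&(Y<ty+95)&(im.max(2)-im.min(2)<60)
    F=h&(Y>ty+50)
    print('t',s['t'],'tcp jig',round(tx,1),round(ty,1),'z',tcp[2].round(4),'F',np.round(s['wrist_force'],1),s['grasp_force'].__round__(1))
    print('face Y',np.percentile(Y[F],[97,99,99.8]).round(1),'X',np.percentile(X[F],[2,98]).round(1),'top',np.median(z[F]).round(4))
    print('butt Y',np.percentile(Y[w],[.2,1,3]).round(1),'X',np.percentile(X[w],[2,98]).round(1))
if __name__=='__main__': st(sys.argv[1])
E
python3 st.py w6
```

```text
t 9.6 tcp jig -51.8 -185.3 z -0.0147 F [-0.6 -0.6 -2.3] 30.0
face Y [-106.8 -106.3 -106.3] X [-67.2 -34.5] top 0.0511
butt Y [-159.8 -153.  -150.2] X [-75.1 -37.4]
```

The head is centred on the butt: head X -67 to -35, wedge X -67 to -37. The underside is 17 mm up, 5 mm above the plate, and the gap is about 21–24 mm. Approaching along the jig's +y, (0.181, 0.983).

Call:
servo_tool([
  [20,0.7,3.9,-1,0,0,0],
  [20,1.4,7.9,-1,0,0,0],
  [20,2.2,11.8,-1,0,0,0],
  [20,2.7,14.7,-1,0,0,0],
  [20,3.1,16.7,-1,0,0,0],
  [20,3.3,17.7,-1,0,0,0],
  [20,3.4,18.7,-1,0,0,0],
  [20,3.6,19.7,-1,0,0,0],
])

```text
t: 10.45
eef_pos: [0.4978, -0.1062, -0.0155]
tool_rot: [[0.181, 0.983, -0.0], [0.983, -0.181, -0.0], [-0.0, -0.0, -1.0]]
wrist_force: [0.5, 0.0, -3.3]
opening: 0.36
grasp_force: 30.0
```

Call:
servo_tool([
  [20,0.2,1,0,0,0,0],
  [20,0.4,2,0,0,0,0],
  [20,0.5,2.9,0,0,0,0],
  [20,0.7,3.9,0,0,0,0],
  [20,0.9,4.9,0,0,0,0],
  [20,1.1,5.9,0,0,0,0],
  [20,1.3,6.9,0,0,0,0],
  [20,1.4,7.9,0,0,0,0],
])

```text
t: 11.25
eef_pos: [0.4992, -0.0982, -0.0155]
tool_rot: [[0.181, 0.983, -0.0], [0.983, -0.181, 0.0], [0.0, -0.0, -1.0]]
wrist_force: [0.4, -1.2, -1.7]
opening: 0.361
grasp_force: 30.0
```

Call:
servo_tool([
  [20,0.2,1,0,0,0,0],
  [20,0.4,2,0,0,0,0],
  [20,0.5,2.9,0,0,0,0],
  [20,0.7,3.9,0,0,0,0],
  [20,0.9,4.9,0,0,0,0],
  [20,1.0,5.4,0,0,0,0],
  [20,1.1,5.9,0,0,0,0],
])

```text
t: 11.95
eef_pos: [0.5003, -0.0923, -0.0155]
tool_rot: [[0.181, 0.983, -0.0], [0.983, -0.181, 0.0], [0.0, -0.0, -1.0]]
wrist_force: [0.2, -0.7, -1.9]
opening: 0.354
grasp_force: 30.0
```

Call:
servo_tool([
  [20,0.1,0.7,0,0,0,0],
  [20,0.3,1.4,0,0,0,0],
  [20,0.4,2.1,0,0,0,0],
  [20,0.5,2.8,0,0,0,0],
  [20,0.6,3.4,0,0,0,0],
  [20,0.8,4.1,0,0,0,0],
  [20,0.9,4.8,0,0,0,0],
  [20,1.0,5.5,0,0,0,0],
])

```text
t: 12.75
eef_pos: [0.501, -0.0882, -0.0155]
tool_rot: [[0.182, 0.983, -0.001], [0.983, -0.182, -0.001], [-0.001, -0.0, -1.0]]
wrist_force: [-1.9, -8.2, -1.4]
opening: 0.359
grasp_force: 30.0
```

Run:
```python
from st import *
st('w7')
im,P=load('w7');c,sn=np.cos(np.radians(-10.42)),np.sin(np.radians(-10.42))
D=P-np.array([.5785,.0465,0]);X=(c*D[...,0]+sn*D[...,1])*1000;Y=(-sn*D[...,0]+c*D[...,1])*1000;z=P[...,2]
u=300
print([(v,Y[v,u].round(1),(z[v,u]*1000).round(0),im[v,u].tolist()) for v in range(40,130,5)])
```

```text
t 12.75 tcp jig -51.9 -146.5 z -0.0155 F [-1.9 -8.2 -1.4] 30.0
face Y [-68.1 -67.4 -67.4] X [-67.3 -34.5] top 0.0502
butt Y [-120.2 -112.1 -108.7] X [-73.6 -38.7]
[(40, np.float64(-44.6), np.float64(40.0), [228, 152, 95]), (45, np.float64(-46.7), np.float64(41.0), [228, 154, 94]), (50, np.float64(-48.8), np.float64(41.0), [229, 155, 94]), (55, np.float64(-50.9), np.float64(41.0), [230, 156, 95]), (60, np.float64(-52.7), np.float64(40.0), [230, 157, 94]), (65, np.float64(-55.1), np.float64(42.0), [231, 158, 99]), (70, np.float64(-57.0), np.float64(41.0), [230, 157, 97]), (75, np.float64(-59.1), np.float64(41.0), [231, 158, 98]), (80, np.float64(-61.3), np.float64(41.0), [149, 94, 56]), (85, np.float64(-63.3), np.float64(40.0), [149, 97, 60]), (90, np.float64(-65.5), np.float64(40.0), [145, 93, 56]), (95, np.float64(-68.3), np.float64(51.0), [254, 254, 254]), (100, np.float64(-70.3), np.float64(50.0), [253, 253, 253]), (105, np.float64(-72.3), np.float64(50.0), [253, 253, 253]), (110, np.float64(-74.4), np.float64(51.0), [253, 253, 253]), (115, np.float64(-76.5), np.float64(51.0), [253, 253, 253]), (120, np.float64(-78.6), np.float64(50.0), [255, 255, 255]), (125, np.float64(-80.7), np.float64(49.0), [38, 37, 40])]
```

The wedge has reached the jaw: 8 N, and the arm yields about 6 N/mm. From here each call will move only 3–4 mm, so the push stays well below 40 N.

Call:
servo_tool([
  [20,0.1,0.7,0,0,0,0],
  [20,0.3,1.4,0,0,0,0],
  [20,0.4,2.1,0,0,0,0],
  [20,0.5,2.8,0,0,0,0],
  [20,0.6,3.4,0,0,0,0],
  [20,0.7,3.9,0,0,0,0],
])

```text
t: 13.4
eef_pos: [0.5017, -0.0843, -0.0155]
tool_rot: [[0.182, 0.983, -0.001], [0.983, -0.182, -0.001], [-0.001, -0.0, -1.0]]
wrist_force: [-1.4, -8.4, -0.9]
opening: 0.362
grasp_force: 30.0
```

Call:
servo_tool([
  [20,0.1,0.7,0,0,0,0],
  [20,0.3,1.4,0,0,0,0],
  [20,0.4,2.1,0,0,0,0],
  [20,0.5,2.8,0,0,0,0],
  [20,0.6,3.4,0,0,0,0],
  [20,0.7,3.9,0,0,0,0],
])

```text
t: 14.0
eef_pos: [0.5023, -0.0809, -0.0155]
tool_rot: [[0.183, 0.983, -0.001], [0.983, -0.183, -0.002], [-0.002, -0.0, -1.0]]
wrist_force: [-0.6, -10.9, 0.7]
opening: 0.363
grasp_force: 30.0
```

Call:
servo_tool([
  [20,0.1,0.7,0,0,0,0],
  [20,0.3,1.4,0,0,0,0],
  [20,0.4,2.1,0,0,0,0],
  [20,0.5,2.9,0,0,0,0],
])

```text
t: 14.4
eef_pos: [0.5028, -0.0781, -0.0155]
tool_rot: [[0.183, 0.983, -0.001], [0.983, -0.183, -0.002], [-0.002, -0.0, -1.0]]
wrist_force: [-2.9, -11.4, 0.6]
opening: 0.359
grasp_force: 30.0
```

Call:
servo_tool([
  [20,0.1,0.7,0,0,0,0],
  [20,0.3,1.4,0,0,0,0],
  [20,0.4,2.1,0,0,0,0],
  [20,0.5,2.9,0,0,0,0],
])

```text
t: 14.8
eef_pos: [0.5029, -0.0768, -0.0155]
tool_rot: [[0.184, 0.983, -0.001], [0.983, -0.184, -0.003], [-0.003, -0.001, -1.0]]
wrist_force: [-4.7, -23.2, 3.5]
opening: 0.359
grasp_force: 30.0
```

Force rose to 24 N with only 1.3 mm of motion, so the wedge is likely home. I'll back off and push again to the same place, checking with the camera in between.

Call:
servo_tool([
  [20,-0.5,-3,0,0,0,0],
  [20,-1.1,-6,0,0,0,0],
  [20,-1.8,-10,0,0,0,0],
  [20,-1.8,-10,0,0,0,0],
])

```text
t: 15.2
eef_pos: [0.5018, -0.0836, -0.0156]
tool_rot: [[0.181, 0.983, -0.0], [0.983, -0.181, 0.0], [0.0, -0.0, -1.0]]
wrist_force: [0.1, 0.5, -1.9]
opening: 0.362
grasp_force: 30.0
```

```bash
cat > bt.py <<'E'
from st import *
def bt(f):
    st(f);im,P=load(f);c,sn=np.cos(np.radians(-10.42)),np.sin(np.radians(-10.42))
    D=P-np.array([.5785,.0465,0]);X=(c*D[...,0]+sn*D[...,1])*1000;Y=(-sn*D[...,0]+c*D[...,1])*1000;z=P[...,2]
    w=(z>.037)&(z<.046)&(X>-64)&(X<-42)&(im[...,0]>1.3*im[...,2])&(np.mgrid[:400,:640][0]<110)
    print('butt top edge Y',np.percentile(Y[w],[.5,1,2]).round(2),w.sum())
import sys; bt(sys.argv[1])
E
python3 bt.py w8
```

```text
t 15.2 tcp jig -51.9 -141.8 z -0.0156 F [ 0.1  0.5 -1.9] 30.0
face Y [-63.4 -62.9 -62.8] X [-67.4 -34.6] top 0.0502
butt Y [-115.8 -107.3 -104.4] X [-73.8 -38. ]
butt top edge Y [-56.82 -56.73 -56.39] 4102
```

Call:
servo_tool([
  [20,0.7,4,0,0,0,0],
  [20,1.1,6,0,0,0,0],
  [20,1.3,7,0,0,0,0],
  [20,1.4,8,0,0,0,0],
  [20,1.6,9,0,0,0,0],
  [20,1.8,9.8,0,0,0,0],
  [20,1.8,9.8,0,0,0,0],
])

```text
t: 15.95
eef_pos: [0.5026, -0.0767, -0.0155]
tool_rot: [[0.184, 0.983, -0.002], [0.983, -0.184, -0.003], [-0.004, -0.001, -1.0]]
wrist_force: [-5.4, -20.2, 4.8]
opening: 0.364
grasp_force: 30.0
```

Call:
servo_tool([
  [20,0.1,0.5,0,0,0,0],
  [20,0.2,1,0,0,0,0],
  [20,0.2,1,0,0,0,0],
  [20,0.2,1,0,0,0,0],
])

```text
t: 16.35
eef_pos: [0.5024, -0.0764, -0.0156]
tool_rot: [[0.184, 0.983, -0.003], [0.983, -0.184, -0.004], [-0.004, -0.002, -1.0]]
wrist_force: [-5.6, -24.3, 4.6]
opening: 0.358
grasp_force: 30.0
```

Call:
servo_tool([
  [20,-0.5,-3,0,0,0,0],
  [20,-1.1,-6,0,0,0,0],
  [20,-1.8,-10,0,0,0,0],
  [20,-2.7,-15,0,0,0,0],
  [20,-2.7,-15,0,0,0,0],
])

```text
t: 16.85
eef_pos: [0.501, -0.088, -0.0156]
tool_rot: [[0.182, 0.983, -0.0], [0.983, -0.182, -0.0], [-0.0, -0.0, -1.0]]
wrist_force: [-0.3, -0.1, -2.8]
opening: 0.359
grasp_force: 30.0
```

```bash
python3 bt.py w9
```

```text
t 16.85 tcp jig -51.9 -146.3 z -0.0156 F [-0.3 -0.1 -2.8] 30.0
face Y [-68.2 -67.8 -67.7] X [-66.9 -34.3] top 0.0503
butt Y [-118.2 -112.2 -109.4] X [-73.8 -37.7]
butt top edge Y [-56.89 -56.71 -56.56] 3592
```

The wedge is home. At 25 N it gained nothing: the butt edge was at Y = -56.7 mm both before and after, and the TCP stopped at the same place. Backing off, lifting and returning to the mat.

Call:
servo_tool([
  [20,-3,-15,0,0,0,0],
  [20,-5,-30,5,0,0,0],
  [20,-5,-30,30,0,0,0],
  [20,-5,-30,60,0,0,0],
  [20,-5,-30,90,0,0,0],
  [20,-5,-30,110,0,0,0],
  [20,-5,-45,115,0,0,0],
  [20,-7,-75,115,0,0,0],
])

```text
t: 17.7
eef_pos: [0.4955, -0.161, 0.1009]
tool_rot: [[0.177, 0.984, 0.003], [0.984, -0.177, -0.0], [0.0, 0.003, -1.0]]
wrist_force: [-0.1, -0.7, -2.3]
opening: 0.36
grasp_force: 30.0
```

Call:
servo_tool([
  [20,0,-40,0,0,0,0],
  [20,-2,-80,0,0,0,0.005],
  [20,-5,-120,0,0,0,0.01],
  [20,-8,-160,0,0,0,0.02],
  [20,-12,-190,0,0,0,0.025],
  [20,-14,-204,0,0,0,0.025],
  [20,-14,-204,0,0,0,0.025],
  [20,-14,-204,0,0,0,0.025],
])

```text
t: 18.5
eef_pos: [0.4806, -0.3651, 0.0993]
tool_rot: [[0.156, 0.988, -0.0], [0.988, -0.156, 0.001], [0.001, -0.0, -1.0]]
wrist_force: [1.0, 0.5, -1.8]
opening: 0.361
grasp_force: 30.0
```

Placing it 35 mm further along the handle's axis, so the pommel is also on the mat. Connector and header stay more than 50 mm away.

Call:
servo_tool([
  [20,12,-4,-20,0,0,0],
  [20,25,-6,-45,0,0,0],
  [20,35,-7,-70,0,0,0],
  [20,35,-7,-92,0,0,0],
  [20,35,-7,-108,0,0,0],
  [20,35,-7,-118,0,0,0],
  [20,35,-7,-123,0,0,0],
  [20,35,-7,-124,0,0,0],
])

```text
t: 19.3
eef_pos: [0.5153, -0.3732, -0.0244]
tool_rot: [[0.156, 0.988, 0.0], [0.988, -0.156, 0.0], [0.0, 0.0, -1.0]]
wrist_force: [-1.0, -0.0, -2.0]
opening: 0.362
grasp_force: 30.0
```

Call:
servo_tool([
  [20,0,0,-1,0,0,0],
  [20,0,0,-2,0,0,0],
  [20,0,0,-3,0,0,0],
  [20,0,0,-4,0,0,0],
  [20,0,0,-5,0,0,0],
  [20,0,0,-5,0,0,0],
])

```text
t: 19.9
eef_pos: [0.5151, -0.3734, -0.0296]
tool_rot: [[0.156, 0.988, -0.0], [0.988, -0.156, 0.0], [0.0, -0.0, -1.0]]
wrist_force: [1.3, -0.0, -2.0]
opening: 0.36
grasp_force: 30.0
```

Call:
servo_tool([
  [20,0,0,-0.5,0,0,0],
  [20,0,0,-1,0,0,0],
  [20,0,0,-1.3,0,0,0],
  [20,0,0,-1.3,0,0,0],
])

```text
t: 20.3
eef_pos: [0.5152, -0.3735, -0.0305]
tool_rot: [[0.156, 0.988, -0.0], [0.988, -0.156, -0.0], [-0.0, 0.0, -1.0]]
wrist_force: [-2.1, 0.8, 4.5]
opening: 0.357
grasp_force: 30.0
```

Force is now upward at about +6 N relative to carrying, so the mallet is resting on the mat. Releasing slowly and retreating.

Call:
servo_tool([
  [36,0,0,0,0,0,0],
  [40,0,0,0,0,0,0],
  [50,0,0,0,0,0,0],
  [70,0,0,0,0,0,0],
  [80,0,0,0,0,0,0],
  [80,0,0,0,0,0,0],
  [80,0,0,0,0,0,0],
  [80,0,0,0,0,0,0],
])

```text
t: 21.1
eef_pos: [0.5152, -0.3734, -0.0308]
tool_rot: [[0.156, 0.988, -0.0], [0.988, -0.156, 0.0], [0.0, -0.0, -1.0]]
wrist_force: [0.4, 0.0, -0.5]
opening: 0.845
grasp_force: 0.0
```

Call:
servo_tool([
  [80,0,0,15,0,0,0],
  [80,0,0,40,0,0,0],
  [80,0,0,75,0,0,0],
  [80,0,0,110,0,0,0],
  [80,0,0,145,0,0,0],
  [80,0,0,180,0,0,0],
  [80,0,-40,215,0,0,0],
  [80,0,-80,240,0,0,0],
])

```text
t: 21.9
eef_pos: [0.5161, -0.453, 0.2134]
tool_rot: [[0.154, 0.988, 0.003], [0.988, -0.154, -0.001], [-0.001, 0.003, -1.0]]
wrist_force: [0.5, -0.9, 0.6]
opening: 0.849
grasp_force: 0.0
```

Call:
servo_tool([
  [80,-20,-40,20,0,0,0],
  [80,-40,-80,30,0,0,0],
  [80,-60,-120,30,0,0,0],
  [80,-60,-120,30,0,0,0],
  [80,-60,-120,30,0,0,0],
  [80,-60,-120,30,0,0,0],
])

```text
t: 22.5
eef_pos: [0.4559, -0.5721, 0.2397]
tool_rot: [[0.155, 0.988, 0.001], [0.988, -0.155, 0.0], [0.0, 0.001, -1.0]]
wrist_force: [0.5, 0.5, 0.3]
opening: 0.849
grasp_force: 0.0
```

Run:
```python
from h import *
s=sense();print(s['t'],s['eef_pos'],s['opening'],s['wrist_force'])
shot('top','top9')
a=cv2.imread('pics/top9.png')[130:290,250:490];cv2.imwrite('pics/c9.png',cv2.resize(a,None,fx=3.3,fy=3.3,interpolation=cv2.INTER_CUBIC))
```

```text
22.5 [ 0.4559254  -0.57213341  0.2396932 ] 0.8493742049889351 [0.45277351 0.52462253 0.31425543]
```

View pics/c9.png

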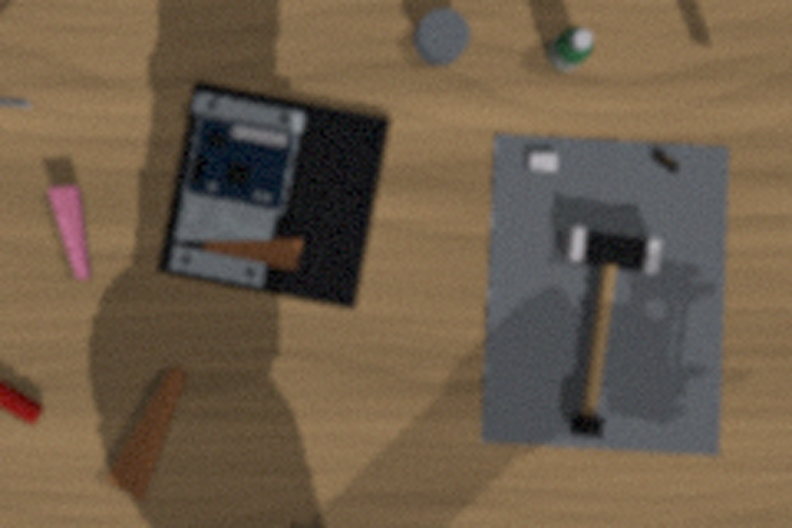

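The view shows the mallet lying flat, entirely on the mat (head at (615,248), pommel at (587,424)). The wedge is driven in with its butt at (302,253), the board's gap is closed, and the other things are unmoved. Handing in.

```bash
python3 -c "
from station import *
print(finish_job())"
```

```text
the job is handed in; nothing more can be done
None
```

The wedge is home: two further mallet pushes of about 21–24 N, applied slowly rather than as blows, didn't move it. The board is gripped, the mallet lies flat on the mat and is released, and the job is handed in at about 22.5 s.

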